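Press a gas filter cartridge home in its purge base and hold it

TASK

A gas filter cartridge leans in its slanted parking cradle. Take it out, stand it upright with its open rim down in the round pocket of the purge base, over the sprung valve plunger, and press it down against the spring, gently enough not to ram it, until the rim meets the pocket's floor. Finish while still holding it pressed firmly home, and leave the bottle, the jar and the spanner alone.

Things in the scene. Friction and masses are not known exactly. Their poses are not given: they have to be found in the camera images.
- cartridge: Loose filter cartridge, 0.11-0.22 kg, 80 mm long. Lower end: white collar 47 mm wide, 22 mm long, hollow and open below (rim wall 4.5 mm, socket 18 mm deep). Above: plain aluminium barrel 40 mm wide (22 to 76 mm from the rim; grip here), closed bevelled top. Origin: centre of the open rim; z runs from rim to closed top. At the start it leans 30 degrees from vertical in the cradle.
- cartridge_top (a point): Centre of the cartridge's closed top, 80 mm from the rim.
- cradle: Fixed grey cradle, foot 95x75 mm. Origin: centre of underside. The rim stands on a slanted ledge 44 mm above it; the cartridge leans 30 degrees to the cradle's -x (towards the robot) on a back plate 64 mm wide, 45 mm along it. Cheeks at +y and -y, 62 mm over their outsides, reach 18 mm along it; above them its sides are free to grip. Draw it out upwards along its own axis.
- purge_base: Fixed aluminium block 110 x 100 mm (x, y), 46 mm high, with brass unions (reaching 64 mm from the middle, 32 mm high) and copper pipe stubs at its +y and -y sides. Origin: centre of its underside on the table. In its middle a round pocket 52 mm wide and 20 mm deep, open above, with the plunger in it.
- seat: The black plastic floor of the pocket, fixed in the purge base: the hard stop for the cartridge's rim. Origin: centre of the floor's upper face, 26 mm above the table; z up. The cartridge is home when its rim lies on this face, its origin then at this origin (2.5 mm side play).
- plunger (a joint): Travel of the sprung plunger in the pocket, m: 0 = free, grows as pressed down, 0.014 at most. Its flat steel head, 26 mm wide, stands free 28 mm above the pocket floor (8 mm above the block) and meets the socket's roof when the rim is 10 mm above the floor. The spring pushes up with 4 N at 0 and 10 N at 0.010, where the rim meets the floor; let go, the cartridge springs up.
- solvent_bottle: Bystander: amber bottle 58 mm in diameter, 115 mm high, loose; origin at the centre of its underside.
- sample_jar: Bystander: small jar with a white lid, 48 mm in diameter, 55 mm high, loose; origin at the centre of its underside.
- spanner: Bystander: steel spanner 140 mm long lying on the table, loose; origin near its middle, on its underside.
Mind the look-alikes: they are no part of the job. Leave any green, pink or turquoise look-alike of the cartridge alone.

How it is judged:
On the way:
1. the cartridge is upright, rim down, with its rim inside the pocket (x of cartridge in the frame of seat between -0.005 and 0.005 m and y of cartridge in the frame of seat between -0.005 and 0.005 m and z of cartridge in the frame of seat below 0.017 m and angle between cartridge's own z axis and vertical below 0.15 rad).
At the end, for the whole second after the job is handed in: The cartridge stands in the pocket rim down, upright within 0.08 rad and centred within 5 mm, at rest, its rim on the floor (within 1.8 mm, over 1 N), the plunger pressed in over 8 mm, and the robot still holding it (over 5 N), through the last second (x of cartridge in the frame of seat between -0.005 and 0.005 m and y of cartridge in the frame of seat between -0.005 and 0.005 m and z of cartridge in the frame of seat between -0.003 and 0.0018 m and angle between cartridge's own z axis and vertical below 0.08 rad and value of joint plunger above 0.008 m and contact force between cartridge and seat above 1 N and linear speed of cartridge below 0.01 m/s and contact force between any of the fingers, the arm and cartridge above 5 N); the arm keeps its last pose, push and grip.
It fails at once if the cartridge is rammed on the pocket's floor with more than 80 N (contact force between cartridge and seat above 80 N).
It fails at once if the bottle is moved more than 30 mm or tipped (distance of solvent_bottle from where it was at the start of the episode above 0.03 m or angle between solvent_bottle's own z axis and vertical above 0.4 rad).
It fails at once if the jar is moved more than 30 mm or tipped (distance of sample_jar from where it was at the start of the episode above 0.03 m or angle between sample_jar's own z axis and vertical above 0.4 rad).
It fails at once if the spanner is moved more than 30 mm or tipped (distance of spanner from where it was at the start of the episode above 0.03 m or angle between spanner's own z axis and vertical above 0.4 rad).
It also fails if it takes over 45 s, if anything falls off the work surface, if the arm or the gripper's body presses on something with over 40 N, if the wrist force passes 120 N, or if a joint passes its speed limit or range.

ROBOT

A 6-joint arm with a two-finger parallel gripper is mounted at the origin on the work surface. World frame = base frame: x ahead of the robot, y to its left, z up, the work surface at z = 0. Lengths are in m, angles in rad, forces in N, time in s.
With the tool pointing down it reaches from about 0.3 to 0.875 m from the base axis. Payload 6.4 kg.
Tool frame: the origin (TCP) lies midway between the tips of the shut fingers; the grasp point (between the pads) lies 19 mm behind it; z points along the fingers, y is the line along which they close (so a half turn about z gives the same grasp; the last joint's range is limited). The gripper opens to 85 mm and grips with 20 to 120 N. Pads are 22 mm wide; open, the fingers measure 114 mm over their backs; the gripper's body (76 mm by 85 mm) begins 54 mm behind the grasp point. The pads swing forward as they close: fully open they stand 13 mm farther back than shut.
Start: joints at [-1.483, 0.181, 1.607, -0, 1.354, -0.206], TCP at [0.167, -0.55, 0.231] pointing down, gripper open.
Joint ranges: [-2.99, 2.99], [-0.89, 2.07], [0.3, 2.58], [-1.14, 4.28], [0, 2.63], [-3.12, 3.12]. Speed limits (rad/s): [2.57, 2.57, 3.01, 3.14, 3.14, 3.14].

INTERFACE

Orientations are given as a rotation vector (axis times angle).
In Python, from bench import env, optics gives the robot as it stands.
- The arm moves only by the tool apply_moves, never from a script. Its argument "targets" is a list of rows, each a list of 2 entries, a list of its own where there are three numbers: the shift along the tool's x, y, z in units of 25 mm (1.0 is 25 mm), then the turn, a rotation vector about the tool's x, y, z in units of 5 degrees (1.0 is 5 degrees). In form: [[[tx, ty, tz], [wx, wy, wz]], ...]. A call has 1 to 10 rows; each row is the pose to reach, as a shift and turn from the pose commanded when the call began, along the tool's axes at that moment; what a row does not reach only later rows make up. A row lasts 1/12 s, in which the tool goes at most 41.7 mm and 7.16 degrees, less where a joint would pass 70% of its speed; a pose out of reach is approached as far as the arm can. A call with a gripper value outside its range is refused whole. "claw" is the opening, from 0 (shut) to 1 (fully open), set as the call begins (left out, the last holds). The fingers move at their own pace and stop on an object; the grip force is fixed at half the most. Time passes only in rows, so rows that repeat a pose let the fingers close. It gives the time, the measured TCP pose, the force and the opening at its end, in the units of the state.
- env.sense(): the state, without advancing time (a new reading comes with each control period).
- optics.get_image(name): name is "side" or "top" or "wrist"; returns a dict with "color" (400x640x3 uint8, red, green, blue), "depth" (400x640 float32, m along the optical axis (not along the pixel's ray), 0 where there is no reading), "camera_matrix" (3x3 intrinsics, pixels), "R" (3x3) and "t" (3): a world point X has camera coordinates R X + t; the wrist camera has in their place "mount" (4x4, takes a point from camera to tool coordinates, whose origin is the TCP and whose axes are the flange's). Camera axes: x right, y down, z forward; pixel columns grow to the right and rows downward; lengths in m; the calibration is good to about 2 mm. A picture is of the moment at which its call begins: read the wrist's pose just before it.
- env.job_done(): hands the job in, once; it reports no verdict.
The state is a dict: "t": time; "q": joint angles; "joint_velocities": joint speeds; "joint_efforts": joint torques, N m; "eef_pos": TCP position; "eef_rot": TCP orientation; "force": force on the tool from outside, world axes, zero at the start; "wrist_torque": the same for the moment, N m; "finger_gap": opening from 0.0 (shut) to 1.0 (fully open).
Only numpy, scipy, OpenCV 4.12 (cv2) and the standard library are available. Lean on these libraries where they do the work, as an engineer would, in place of code of your own. Each camera call takes 0.05 s, during which the arm holds its last target. There are 200 camera calls.

## Working session

There is one attempt and no reset: what is moved stays moved. The work goes in short steps, Python scripts to look and compute and a tool call to move; the robot and the scene stay as the last step left them, time stands still between calls to the robot, and variables do not carry over. Pictures are saved under pics/ and viewed, on a budget of 10 in all, crops included, one or two more only if the job needs it, and the job is handed in when it is done.

Besides the shell and the picture viewer there is one more tool, called by a JSON object that holds its "name" and its "arguments". apply_moves: Moves the arm, as the interface text tells. Its arguments: {"type":"object","properties":{"targets":{"type":"array"},"claw":{"type":"number"}},"required":["targets"]}

```bash
ls; mkdir -p pics; python3 - <<'E'
from bench import env, optics
import cv2, numpy as np, pickle
print(env.sense())
D={}
for n in ("side","top"):
    d=optics.get_image(n); D[n]=d
    cv2.imwrite(f"pics/{n}0.png",d["color"][:,:,::-1])
    print(n,d["camera_matrix"],d["R"],d["t"],(-d["R"].T@d["t"]))
pickle.dump(D,open("d0.pkl","wb"))
E
```

```text
pics
{'t': 0.0, 'q': array([-1.48332635e+00,  1.81503795e-01,  1.60801353e+00, -1.50400584e-05,
        1.35376713e+00, -2.06277916e-01]), 'joint_velocities': array([-1.21374141e-03, -5.16669518e-04, -6.52405099e-05,  4.55754827e-04,
        3.02186692e-04,  1.37296808e-03]), 'joint_efforts': array([ 2.50314188e-03, -4.44875157e+01, -3.51331544e+01, -2.17566567e-04,
        8.97282560e-03,  6.76259177e-06]), 'eef_pos': array([ 0.16646229, -0.54981007,  0.23040241]), 'eef_rot': array([-3.10609613e+00, -4.59518725e-01, -1.34673235e-04]), 'force': array([ 0.46960539,  0.61813755, -0.03170723]), 'wrist_torque': array([ 0.02396606, -0.01345535, -0.02711408]), 'finger_gap': 1.0002891175513096}
side [[406.48367542   0.         313.41179594]
 [  0.         406.48367542 194.2583435 ]
 [  0.           0.           1.        ]] [[-0.89271013 -0.45053207 -0.00945903]
 [-0.24026613  0.4936255  -0.83582657]
 [ 0.38123589 -0.74387816 -0.54891208]] [0.46711341 0.24813733 0.81444061] [0.16612188 0.69380724 0.6588745 ]
top [[457.85089523   0.         320.24279091]
 [  0.         457.85089523 201.44299209]
 [  0.           0.           1.        ]] [[-0.00715402 -0.99960221 -0.02728081]
 [-0.98777603  0.01131239 -0.1554688 ]
 [ 0.15571557  0.02583511 -0.98746403]] [-0.05722905  0.57163937  1.22069762] [ 0.37416062 -0.09520974  1.29270582]
```

View pics/side0.png

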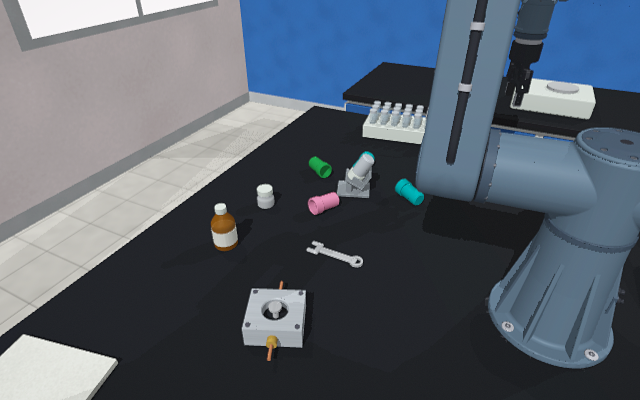

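View pics/top0.png

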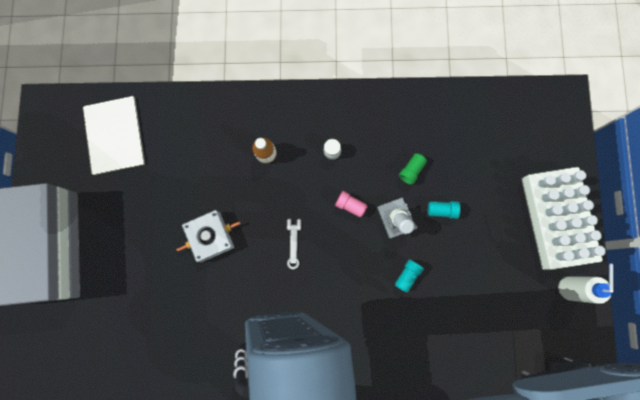

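Candidates, top-view pixels: the grey/white cartridge in the cradle (403,222), the green one (412,169), the pink one (351,204) and two turquoise ones (444,209), (409,276). Only the first is aluminium and white and leans in the cradle. Next I confirm it in an enlarged crop and measure.

```bash
cat > h.py <<'E'
import numpy as np, cv2, pickle
from scipy.spatial.transform import Rotation as Rot
def cloud(d):
    K=d["camera_matrix"]; z=d["depth"]; v,u=np.mgrid[:z.shape[0],:z.shape[1]]
    P=np.stack([(u-K[0,2])/K[0,0]*z,(v-K[1,2])/K[1,1]*z,z],-1)
    W=(P-d["t"])@d["R"]; W[z==0]=np.nan
    return W
def ray(d,u,v,h):
    K=d["camera_matrix"]; c=-d["R"].T@d["t"]
    r=d["R"].T@np.array([(u-K[0,2])/K[0,0],(v-K[1,2])/K[1,1],1]); return c+r*(h-c[2])/r[2]
def proj(d,X):
    p=d["R"]@np.asarray(X)+d["t"]; p=d["camera_matrix"]@p; return p[:2]/p[2]
def rect(P):
    (c,s,a)=cv2.minAreaRect((P[:,:2]*1000).astype(np.float32)); return np.round(c,1),np.round(s,1),round(a,1)
E
python3 - <<'E'
from h import *
D=pickle.load(open("d0.pkl","rb"))
t,s=D["top"],D["side"]
a=cv2.resize(t["color"][180:260,355:455],(500,400),interpolation=cv2.INTER_CUBIC)
b=cv2.resize(s["color"][140:204,325:405],(500,400),interpolation=cv2.INTER_CUBIC)
cv2.imwrite("pics/crop.png",np.vstack([a,b])[:,:,::-1][:, :] if 0 else cv2.resize(np.hstack([a,b]),(800,320))[:,:,::-1])
for n,d,pb,pc in (("top",t,(207,236),(398,218)),("side",s,(275,317),(355,180))):
    W=cloud(d); v,u=np.mgrid[:400,:640]
    sel=lambda p,r,lo,hi:W[(np.hypot(u-p[0],v-p[1])<r)&(W[...,2]>lo)&(W[...,2]<hi)]
    print(n,"table z",np.nanmedian(W[225:265,330:370] if n=="top" else W[260:300,350:400],axis=(0,1)))
    B=sel(pb,45,.040,.050); print("base",len(B),rect(B),np.median(B[:,2]))
    C=sel(pc,35,.003,.2); print("cradle all",rect(C),C[:,2].max())
    for lo in (.003,.02,.04,.06,.08,.1): 
        q=C[(C[:,2]>lo)&(C[:,2]<lo+.02)]
        if len(q)>8: print(lo,len(q),q.mean(0).round(4),rect(q))
    g=cv2.cvtColor(d["color"],cv2.COLOR_RGB2GRAY)
    x,y=pb; np.set_printoptions(linewidth=200)
    # pocket: dark blob near centre
    m=((g<90)&(np.hypot(u-x,v-y)<18)).astype(np.uint8)
    cs,_=cv2.findContours(m,cv2.RETR_EXTERNAL,cv2.CHAIN_APPROX_NONE); c=max(cs,key=cv2.contourArea)
    e=cv2.fitEllipse(c); print("pocket",e,ray(d,*e[0],.046))
E
```

```text
top table z [ 4.54459947e-01 -1.42325186e-01 -5.07433160e-05]
base 1136 (array([480.4, 251.3]), array([111.3, 101.9]), 23.3) 0.04550974462145646
cradle all (array([ 529.9, -276.3]), array([187.9, 190.4]), 72.1) 0.12529099842221422
0.003 627 [ 0.5358 -0.2692  0.007 ] (array([ 529.4, -277.9]), array([184.6, 190.4]), 72.1)
0.02 63 [ 0.5346 -0.3119  0.0328] (array([ 529.1, -277.8]), array([ 69.4, 188.7]), 1.5)
0.04 203 [ 0.5289 -0.2674  0.0529] (array([ 522. , -278.6]), array([ 74.4, 180.5]), 4.6)
0.06 178 [ 0.516  -0.2726  0.0679] (array([ 515.5, -278.4]), array([71.3, 63.6]), 19.5)
0.08 60 [ 0.5158 -0.272   0.0904] (array([ 503.2, -276.3]), array([32.8, 51.6]), 88.3)
0.1 199 [ 0.4962 -0.2836  0.1115] (array([ 498.6, -283.4]), array([45.9, 37.8]), 22.9)
pocket ((206.34884643554688, 235.5244140625), (15.013851165771484, 16.405513763427734), 22.605213165283203) [0.47966071 0.25073408 0.046     ]
side table z [ 0.34512725  0.05011333 -0.00105399]
base 2032 (array([478.5, 253.4]), array([110.9, 103.1]), 23.3) 0.04501377459884265
cradle all (array([ 575.1, -333.5]), array([161.1, 395.4]), 16.7) 0.12095177936370644
0.003 470 [ 0.5444 -0.2624  0.0098] (array([ 576. , -333.4]), array([159.4, 395. ]), 15.6)
0.02 248 [ 0.5483 -0.2315  0.0317] (array([ 567.6, -283.6]), array([149.6, 293.6]), 11.5)
0.04 251 [ 0.5262 -0.2687  0.0496] (array([ 563.3, -292.6]), array([142.1, 279.8]), 17.1)
0.06 171 [ 0.5058 -0.2659  0.0686] (array([ 511. , -277.2]), array([63.6, 64.3]), 20.0)
0.08 100 [ 0.5009 -0.2664  0.0906] (array([ 499.5, -268.6]), array([51. , 21.8]), 7.0)
0.1 117 [ 0.494  -0.2754  0.1097] (array([ 492.8, -278.4]), array([40.6, 32.8]), 50.0)
pocket ((274.9705810546875, 312.6754150390625), (11.920475006103516, 22.868778228759766), 81.4920654296875) [0.47248914 0.26215448 0.046     ]
```

View pics/crop.png

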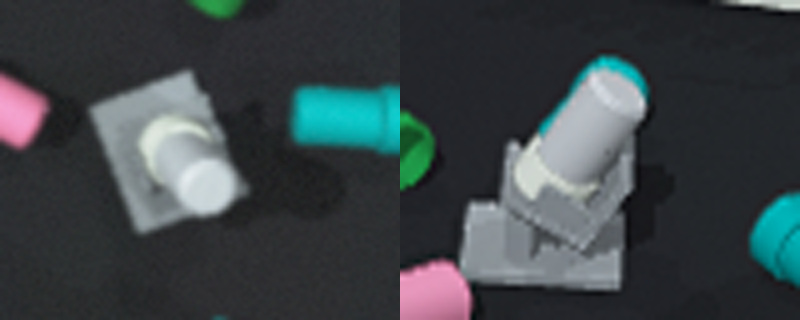

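The crop confirms the plain grey barrel with a white collar, leaning in the grey cradle: cap at about (406,226) in top and (366,158) in side. A turquoise look-alike lies behind it. Next are the foot yaw, the cap centre and the pre-grasp pose.

```bash
cat >> h.py <<'E'
def rel(s,p,Rt):
    "shift (25 mm) and turn (5 deg) from state s to pose p,Rt"
    R0=Rot.from_rotvec(s["eef_rot"])
    return (R0.inv().apply(np.asarray(p)-s["eef_pos"])/.025).round(2), (np.degrees((R0.inv()*Rot.from_matrix(Rt)).as_rotvec())/5).round(2)
def tool(z,y):
    z=z/np.linalg.norm(z); y=y-z*(y@z); y/=np.linalg.norm(y); return np.stack([np.cross(y,z),y,z],1)
E
python3 - <<'E'
from h import *
from bench import env,optics
s=env.sense(); print(Rot.from_rotvec(s["eef_rot"]).as_matrix().round(3))
w=optics.get_image("wrist"); print(w["mount"].round(3),w["camera_matrix"][0])
D=pickle.load(open("d0.pkl","rb")); np.set_printoptions(suppress=True)
for n in ("top","side"):
    d=D[n]; W=cloud(d); hsv=cv2.cvtColor(d["color"],cv2.COLOR_RGB2HSV)
    near=np.hypot(W[...,0]-.53,W[...,1]+.268)<.075
    grey=near&(hsv[...,1]<60)&(hsv[...,2]>75)
    F=W[grey&(W[...,2]>.004)&(W[...,2]<.02)]; print(n,"foot",len(F),rect(F),np.median(F[:,2]))
    T=grey&(W[...,2]>.085)
    P=W[T]; c=P.mean(0); 
    print("barrel+cap pts",len(P),c.round(4),P.max(0).round(4),P.min(0).round(4))
    # cap points: brightest
    val=hsv[...,2].astype(int); print(np.percentile(val[T],[10,50,90]))
    cap=T&(val>np.percentile(val[T],90)-12); Pc=W[cap]; c=np.median(Pc,0)
    U,S,Vt=np.linalg.svd(Pc-Pc.mean(0),full_matrices=False); print("cap",len(Pc),Pc.mean(0).round(4),"normal",Vt[2].round(3),S)
E
```

```text
[[ 0.957  0.29  -0.   ]
 [ 0.29  -0.957  0.002]
 [ 0.    -0.002 -1.   ]]
[[ 0.001 -0.945 -0.327  0.085]
 [ 1.     0.001  0.001 -0.   ]
 [-0.    -0.327  0.945 -0.142]
 [ 0.     0.     0.     1.   ]] [284.21228768   0.         318.16161668]
top foot 285 (array([ 526.4, -276.2]), array([101.8,  79.8]), 21.5) 0.00989517362864265
barrel+cap pts 265 [ 0.4998 -0.2816  0.1089] [ 0.5284 -0.2601  0.1253] [ 0.4762 -0.3059  0.0853]
[154. 206. 221.]
cap 121 [ 0.4941 -0.2828  0.115 ] normal [ 0.462  0.073 -0.884] [0.09904313 0.08412287 0.02969759]
side foot 335 (array([ 526.9, -269.6]), array([94.6, 80.2]), 19.9) 0.008552760612547733
barrel+cap pts 197 [ 0.4966 -0.2718  0.1028] [ 0.5257 -0.2571  0.121 ] [ 0.4754 -0.2982  0.085 ]
[156.  192.  201.2]
cap 115 [ 0.4993 -0.2736  0.1065] normal [-0.572 -0.113 -0.812] [0.15350218 0.07868362 0.07042263]
```

```bash
cat >> h.py <<'E'
def axis(yaw=21): y=np.radians(yaw); return np.array([-.5*np.cos(y),-.5*np.sin(y),np.sqrt(.75)]), np.array([np.sin(y),-np.cos(y),0])
E
python3 - <<'E'
from h import *
from bench import env
a,y=axis(); p=np.array([.494,-.281,.114])+.08*a
print(p,rel(env.sense(),p,tool(-a,y)))
E
```

```text
[ 0.45665678 -0.29533472  0.18328203] (array([14.06, -6.39,  1.9 ]), array([ 0.2 ,  5.99, -0.82]))
```

{"name": "apply_moves", "arguments": {"targets": [[[0.8,-0.4,-0.3],[0,0.3,0]],[[2,-0.9,-0.5],[0,0.8,-0.1]],[[3.4,-1.5,-0.5],[0,1.4,-0.2]],[[4.8,-2.2,-0.4],[0.1,2.0,-0.3]],[[6.2,-2.8,-0.2],[0.1,2.6,-0.4]],[[7.6,-3.4,0],[0.1,3.2,-0.4]],[[9,-4.1,0.4],[0.1,3.8,-0.5]],[[10.2,-4.6,0.7],[0.1,4.4,-0.6]],[[11.2,-5.1,1],[0.2,4.8,-0.6]],[[11.8,-5.4,1.2],[0.2,5,-0.7]]]}}

```text
t: 0.98
eef_pos: [0.4107, -0.3332, 0.2]
eef_rot: [-2.94, -0.53, -0.653]
force: [-0.8, 0.6, -0.9]
finger_gap: 0.999
```

```bash
python3 - <<'E'
from h import *
from bench import env
a,y=axis(); p=np.array([.494,-.281,.114])+.08*a
s=env.sense(); print(s["t"],s["eef_pos"],s["q"],rel(s,p,tool(-a,y)))
E
```

```text
0.9833 [ 0.41067398 -0.33319691  0.20004695] [-1.1807356   0.02561074  1.90827878  0.46606747  1.23559281 -0.12859143] (array([ 1.75, -0.77,  1.57]), array([-0.02,  0.98, -0.12]))
```

{"name": "apply_moves", "arguments": {"targets": [[[0.8,-0.3,0.7],[0,0.5,0]],[[1.5,-0.6,1.3],[0,0.9,-0.1]],[[1.8,-0.8,1.6],[0,1,-0.1]],[[1.8,-0.8,1.6],[0,1,-0.1]],[[1.8,-0.8,1.6],[0,1,-0.1]]], "claw": 0.85}}

```text
t: 1.4
eef_pos: [0.4566, -0.2969, 0.1841]
eef_rot: [-2.899, -0.536, -0.775]
force: [-0.9, -0.4, 1.1]
finger_gap: 0.853
```

```bash
python3 - <<'E'
from h import *
from bench import env,optics
a,y=axis(); p=np.array([.494,-.281,.114])+.08*a
s=env.sense(); print(s["t"],s["eef_pos"],rel(s,p,tool(-a,y)))
w=optics.get_image("wrist"); w["s"]=s; pickle.dump(w,open("w1.pkl","wb"))
cv2.imwrite("pics/w1.png",w["color"][:,:,::-1])
E
```

```text
1.4 [ 0.45660519 -0.29694993  0.18409821] (array([ 0.01, -0.06,  0.04]), array([ 0.01,  0.01, -0.01]))
```

View pics/w1.png

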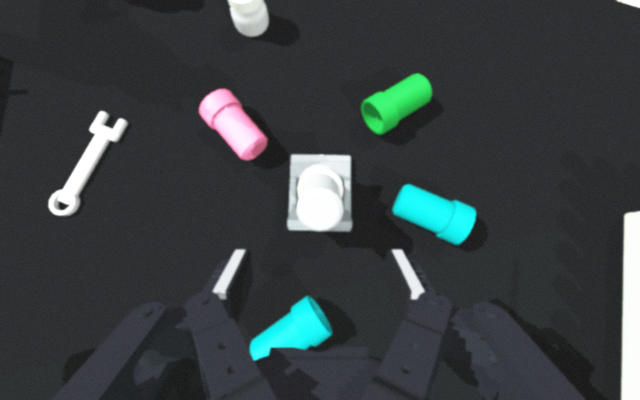

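The wrist view shows the cradle square in the image, with the cap at about (320,210) midway between the fingers, so the yaw fits. Now the cap centre in the tool frame.

```bash
python3 - <<'E'
from h import *
w=pickle.load(open("w1.pkl","rb")); K=w["camera_matrix"]; z=w["depth"]; M=w["mount"]
g=cv2.cvtColor(w["color"],cv2.COLOR_RGB2GRAY)
v,u=np.mgrid[:400,:640]
P=np.stack([(u-K[0,2])/K[0,0]*z,(v-K[1,2])/K[1,1]*z,z],-1)@M[:3,:3].T+M[:3,3]
box=(abs(u-320)<36)&(abs(v-192)<42)&(z>0)
zz=P[...,2][box&(g>120)]; print("tool z hist",np.percentile(zz,[0,5,10,20,30,50,70,90]).round(4))
cap=box&(g>120)&(P[...,2]<np.percentile(zz,2)+.007)
Q=P[cap]; print("cap",len(Q),Q.mean(0).round(4),rect(Q),"tilt dz/dx,dz/dy",np.linalg.lstsq(np.c_[Q[:,:2],np.ones(len(Q))],Q[:,2],rcond=None)[0].round(3))
B=P[box&(g>120)&(P[...,2]>np.percentile(zz,2)+.007)&(P[...,2]<np.percentile(zz,2)+.055)]; print("barrel y",B[:,1].min(),B[:,1].max())
e=P[...,:][box&(g>70)&(P[...,2]>.14)]; print("foot y",rect(e))
s=w["s"]; R=Rot.from_rotvec(s["eef_rot"]); print("cap world",s["eef_pos"]+R.apply(Q.mean(0)))
E
```

```text
tool z hist [0.0769 0.0786 0.079  0.0797 0.0821 0.1263 0.1507 0.1908]
cap 1580 [-0.0027  0.0016  0.0799] (array([-4.6,  1.6]), array([39.1, 39.1]), 30.5) tilt dz/dx,dz/dy [ 0.04  -0.009  0.08 ]
barrel y -0.030148214202053734 0.03257244988472154
foot y (array([-23.6,   1.6]), array([90.3, 81.6]), 0.7)
cap world [ 0.49220738 -0.28505423  0.11349461]
```

{"name": "apply_moves", "arguments": {"targets": [[[-0.1,0.1,0.7],[0,0,0]],[[-0.1,0.1,1.6],[0,0,0]],[[-0.1,0.1,2.6],[0,0,0]],[[-0.1,0.1,3.5],[0,0,0]],[[-0.1,0.1,4.2],[0,0,0]],[[-0.1,0.1,4.7],[0,0,0]],[[-0.1,0.1,5],[0,0,0]],[[-0.1,0.1,5.1],[0,0,0]],[[-0.1,0.1,5.1],[0,0,0]],[[-0.1,0.1,5.1],[0,0,0]]]}}

```text
t: 2.28
eef_pos: [0.5154, -0.2782, 0.0733]
eef_rot: [-2.9, -0.534, -0.778]
force: [1.1, 0.1, 0.4]
finger_gap: 0.851
```

{"name": "apply_moves", "arguments": {"targets": [[[0,0,0],[0,0,0]],[[0,0,0],[0,0,0]],[[0,0,0],[0,0,0]],[[0,0,0],[0,0,0]],[[0,0,0],[0,0,0]],[[0,0,0],[0,0,0]],[[0,0,0],[0,0,0]],[[0,0,0],[0,0,0]],[[0,0,0],[0,0,0]],[[0,0,0],[0,0,0]]], "claw": 0.0}}

```text
t: 3.12
eef_pos: [0.5154, -0.2777, 0.0735]
eef_rot: [-2.899, -0.535, -0.778]
force: [-3.2, 1.1, 5.4]
finger_gap: 0.454
```

Gripped: the gap of 0.454 is 38.6 mm against the 40 mm barrel. Next I draw it out along the axis.

{"name": "apply_moves", "arguments": {"targets": [[[0,0,-0.2],[0,0,0]],[[0,0,-0.5],[0,0,0]],[[0,0,-1],[0,0,0]],[[0,0,-1.6],[0,0,0]],[[0,0,-2.3],[0,0,0]],[[0,0,-3],[0,0,0]],[[0,0,-3.7],[0,0,0]],[[0,0,-4.3],[0,0,0]],[[0,0,-4.7],[0,0,0]],[[0,0,-4.8],[0,0,0]]]}}

```text
t: 3.95
eef_pos: [0.4589, -0.2998, 0.1783]
eef_rot: [-2.901, -0.535, -0.779]
force: [1.0, -0.8, -0.9]
finger_gap: 0.454
```

```bash
python3 - <<'E'
from h import *
from bench import env,optics
s=env.sense(); print(s["t"],s["eef_pos"],s["force"],s["finger_gap"],s["q"])
w=optics.get_image("wrist"); d=optics.get_image("side")
cv2.imwrite("pics/c2.png",np.hstack([cv2.resize(w["color"],(480,300)),cv2.resize(d["color"][80:230,280:440],(320,300))])[:,:,::-1])
# next: upright, out over the middle, same height +, keep tool yaw relative to joint 1
y=np.array([.358,-.934,0]); print(rel(s,s["eef_pos"]+[0,0,.06],tool(np.array([0,0,-1.]),y)))
E
```

```text
3.95 [ 0.45891537 -0.29983628  0.17832176] [ 0.96216325 -0.75611676 -0.85717031] 0.4535867352447582 [-1.1072719   0.06234851  1.94796706  0.57889146  1.14144942 -0.15027669]
(array([ 1.2 ,  0.01, -2.08]), array([ 0.05, -6.  , -0.02]))
```

View pics/c2.png

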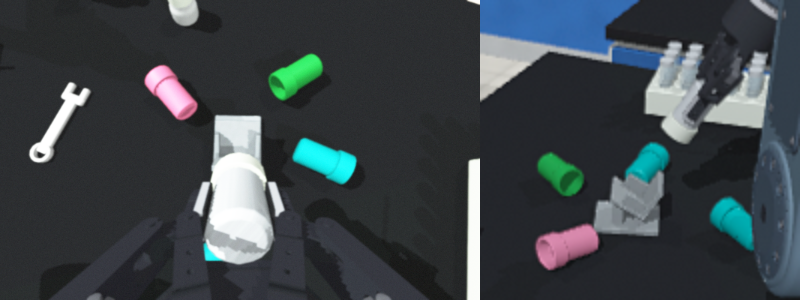

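The cartridge is clear of the cradle and held in line with the tool, cap at about (240,240) in the left picture. Next I stand it upright.

{"name": "apply_moves", "arguments": {"targets": [[[0.1,0,-0.4],[0,-0.5,0]],[[0.3,0,-0.8],[0,-1.4,0]],[[0.5,0,-1.2],[0,-2.4,0]],[[0.8,0,-1.5],[0,-3.5,0]],[[1,0,-1.8],[0,-4.5,0]],[[1.2,0,-2],[0.05,-5.4,0]],[[1.2,0,-2.1],[0.05,-6,0]],[[1.2,0,-2.1],[0.05,-6,0]]]}}

```text
t: 4.72
eef_pos: [0.4606, -0.2974, 0.2366]
eef_rot: [-3.084, -0.576, 0.003]
force: [0.1, 0.5, -1.1]
finger_gap: 0.455
```

```bash
python3 - <<'E'
from h import *
from bench import env
s=env.sense(); print(s["t"],s["eef_pos"],s["q"])
R0=Rot.from_rotvec(s["eef_rot"])
for k in (0,15,30,45,60):
    r=.56; a0=np.arctan2(s["eef_pos"][1],s["eef_pos"][0]); r0=np.hypot(*s["eef_pos"][:2]); a=a0+np.radians(k); f=k/60
    r=r0+(np.hypot(.48,.2515)-r0)*f
    print(k,np.degrees(a),rel(s,[r*np.cos(a),r*np.sin(a),.24],(Rot.from_euler("z",k,degrees=True)*R0).as_matrix()))
E
```

```text
4.7167 [ 0.46063317 -0.29743346  0.23656187] [-7.90238125e-01  1.19661232e-01  1.66553422e+00  6.17659755e-04
  1.36069473e+00  4.11357689e-01]
0 -32.85056138247334 (array([-0.  , -0.  , -0.14]), array([-0., -0., -0.]))
15 -17.85056138247334 (array([ 4.1 , -3.98, -0.13]), array([-0.  , -0.01, -3.  ]))
30 -2.8505613824733405 (array([ 7.03, -8.88, -0.11]), array([-0.01, -0.03, -6.  ]))
45 12.149438617526663 (array([  8.58, -14.34,  -0.09]), array([-0.01, -0.04, -9.  ]))
60 27.14943861752666 (array([  8.66, -20.01,  -0.06]), array([-1.0e-02, -5.0e-02, -1.2e+01]))
```

{"name": "apply_moves", "arguments": {"targets": [[[0.5,-0.4,-0.2],[0,0,-0.3]],[[1.5,-1.2,-0.3],[0,0,-1]],[[2.7,-2.3,-0.3],[0,0,-1.8]],[[3.8,-3.5,-0.3],[0,0,-2.7]],[[4.7,-4.8,-0.3],[0,0,-3.6]],[[5.5,-6.1,-0.3],[0,0,-4.5]],[[6.2,-7.4,-0.3],[0,0,-5.3]],[[6.8,-8.7,-0.3],[0,0,-6.1]],[[7.1,-9.7,-0.3],[0,0,-6.7]],[[7.3,-10.4,-0.3],[0,0,-7]]]}}

```text
t: 5.55
eef_pos: [0.5353, 0.0124, 0.2437]
eef_rot: [-2.764, -1.477, -0.001]
force: [-0.7, -0.6, -1.2]
finger_gap: 0.457
```

```bash
python3 - <<'E'
from h import *
from bench import env
s=env.sense(); print(s["t"],s["eef_pos"],s["q"])
R0=Rot.from_rotvec(s["eef_rot"])
for k in (12,25):
    a=np.arctan2(s["eef_pos"][1],s["eef_pos"][0])+np.radians(k); r=.48 if k==25 else .51
    print(k,np.degrees(a),rel(s,[r*np.cos(a),r*np.sin(a),.24],(Rot.from_euler("z",k,degrees=True)*R0).as_matrix()))
E
```

```text
5.55 [0.53533373 0.01239742 0.24370659] [-0.20238004  0.08360071  1.69019541  0.0062286   1.37210528  0.38577119]
12 13.326635924939252 (array([ 2.63, -3.64,  0.18]), array([ 0.01, -0.02, -2.4 ]))
25 26.326635924939254 (array([ 4.33, -7.95,  0.22]), array([ 0.02, -0.03, -5.  ]))
```

{"name": "apply_moves", "arguments": {"targets": [[[0.5,-0.7,0.1],[0,0,-0.5]],[[1.2,-1.6,0.1],[0,0,-1.1]],[[1.9,-2.6,0.2],[0,0,-1.7]],[[2.6,-3.6,0.2],[0,0,-2.4]],[[3.1,-4.7,0.2],[0,0,-3]],[[3.6,-5.8,0.2],[0,0,-3.7]],[[4,-6.8,0.2],[0,0,-4.3]],[[4.3,-7.6,0.2],[0,0,-4.8]],[[4.3,-8,0.2],[0,0,-5]],[[4.3,-8,0.2],[0,0,-5]]]}}

```text
t: 6.38
eef_pos: [0.4289, 0.2114, 0.2401]
eef_rot: [-2.383, -2.039, -0.001]
force: [0.9, -0.7, -1.1]
finger_gap: 0.455
```

{"name": "apply_moves", "arguments": {"targets": [[[0,0,0],[0,0,0]],[[0,0,0],[0,0,0]]]}}

```text
t: 6.55
eef_pos: [0.4314, 0.2096, 0.2409]
eef_rot: [-2.389, -2.035, -0.002]
force: [0.4, -0.1, -0.6]
finger_gap: 0.456
```

```bash
python3 - <<'E'
from h import *
from bench import env,optics
s=env.sense(); print(s["t"],s["eef_pos"],s["eef_rot"],s["q"])
D={}
for n in ("wrist","top","side"): D[n]=optics.get_image(n)
D["s"]=s; pickle.dump(D,open("d3.pkl","wb"))
cv2.imwrite("pics/w3.png",D["wrist"]["color"][:,:,::-1])
E
```

```text
6.55 [0.43142971 0.20961924 0.24093951] [-2.38876183e+00 -2.03479719e+00 -2.34506417e-03] [ 0.20145357 -0.04660629  1.82825344  0.00401994  1.36040881  0.36030902]
```

View pics/w3.png

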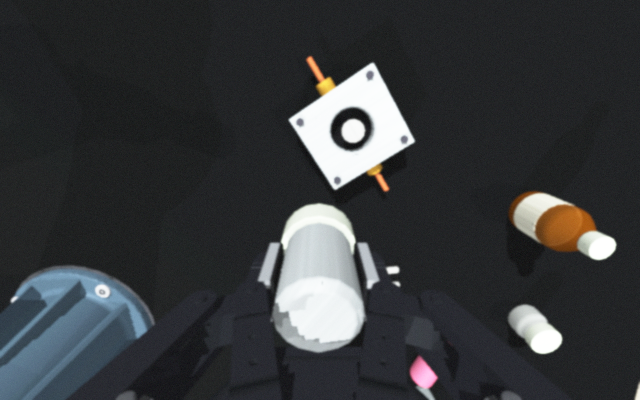

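The pocket shows at about (352,129) with the plunger head in its middle, and the cartridge hangs straight between the pads. Now I measure the pocket in the world and the cartridge in the tool frame.

```bash
python3 - <<'E'
from h import *
D=pickle.load(open("d3.pkl","rb")); w=D["wrist"]; s=D["s"]
K=w["camera_matrix"]; z=w["depth"]; M=w["mount"]; g=cv2.cvtColor(w["color"],cv2.COLOR_RGB2GRAY)
R=Rot.from_rotvec(s["eef_rot"]).as_matrix(); v,u=np.mgrid[:400,:640]
P=np.stack([(u-K[0,2])/K[0,0]*z,(v-K[1,2])/K[1,1]*z,z],-1)@M[:3,:3].T+M[:3,3]
W=P@R.T+s["eef_pos"]
def wray(uu,vv,h):
    c=R@M[:3,3]+s["eef_pos"]; r=R@M[:3,:3]@np.array([(uu-K[0,2])/K[0,0],(vv-K[1,2])/K[1,1],1]); return c+r*(h-c[2])/r[2]
blk=(abs(u-352)<70)&(abs(v-127)<70)&(abs(W[...,2]-.046)<.006)&(g>150)
print("block",rect(W[blk]),np.median(W[blk][:,2]))
m=((g<110)&(np.hypot(u-352,v-129)<30)).astype(np.uint8)
cs,_=cv2.findContours(m,cv2.RETR_EXTERNAL,cv2.CHAIN_APPROX_NONE); c=max(cs,key=cv2.contourArea); e=cv2.fitEllipse(c)
print("pocket",e,wray(*e[0],.046)); 
hd=((g>150)&(np.hypot(u-352,v-129)<16)).astype(np.uint8); cs,_=cv2.findContours(hd,cv2.RETR_EXTERNAL,cv2.CHAIN_APPROX_NONE); c=max(cs,key=cv2.contourArea); e=cv2.fitEllipse(c)
print("head",e,wray(*e[0],.054))
t=D["top"]; Wt=cloud(t); uu,vv=u,v
B=Wt[(np.hypot(u-207,v-236)<45)&(abs(Wt[...,2]-.045)<.005)]; print("top block (maybe occluded)",len(B),rect(B))
# cartridge in tool frame: cylinder generator slope, by slices along tool z
C=(abs(u-320)<50)&(v>200)&(v<352)&(g>100)&(z>0)&(z<.3)
for lo in np.arange(-.05,.04,.01):
    q=P[C&(P[...,2]>lo)&(P[...,2]<lo+.01)&(abs(P[...,1])<.027)]
    if len(q)>30:
        A=np.c_[2*q[:,:2],np.ones(len(q))]; f=np.linalg.lstsq(A,(q[:,:2]**2).sum(1),rcond=None)[0]
        print(lo.round(3),len(q),"xmax",np.percentile(q[:,0],98).round(4),"y",q[:,1].min().round(4),q[:,1].max().round(4),"fit c",f[:2].round(4),"r",np.sqrt(f[2]+f[0]**2+f[1]**2).round(4))
E
```

```text
block (array([478.9, 253.5]), array([110.1, 100.4]), 23.6) 0.045831897008860006
pocket ((351.0256042480469, 128.45071411132812), (39.1953239440918, 42.34581756591797), 31.621339797973633) [0.47743202 0.2558585  0.046     ]
head ((352.82122802734375, 130.45993041992188), (22.322620391845703, 23.160030364990234), 19.6744327545166) [0.47840866 0.25419561 0.054     ]
top block (maybe occluded) 511 (array([490.4, 227.4]), array([111.1,  48.4]), 23.6)
-0.05 5743 xmax 0.0158 y -0.0191 0.02 fit c [-0.      0.0004] r 0.0135
-0.04 1088 xmax 0.0167 y -0.0213 0.0235 fit c [-0.0052  0.0017] r 0.0217
-0.03 915 xmax 0.0167 y -0.0228 0.0251 fit c [-0.0074  0.0015] r 0.0241
-0.02 810 xmax 0.0167 y -0.0243 0.0264 fit c [-0.009   0.0014] r 0.026
-0.01 654 xmax 0.0168 y -0.0254 0.0265 fit c [-0.0078  0.0007] r 0.0247
0.0 666 xmax 0.0187 y -0.0208 0.0214 fit c [-0.0028  0.0004] r 0.0201
0.01 745 xmax 0.0203 y -0.0223 0.0226 fit c [-0.001   0.0004] r 0.0208
0.02 356 xmax 0.0205 y -0.0225 0.0216 fit c [-0.003   0.0004] r 0.0232
```

```bash
cat >> h.py <<'E'
def place(s,pk,zt,off=(-.0032,.0003,0)):
    y=Rot.from_rotvec(s["eef_rot"]).as_matrix()[:,1]; T=tool(np.array([0,0,-1.]),y*[1,1,0])
    p=np.array([*pk,zt])-T@np.array(off); return rel(s,p,T)
E
python3 - <<'E'
from h import *
from bench import env
s=env.sense()
print(place(s,(.479,.253),.17),place(s,(.479,.253),.107))
E
```

```text
(array([2.13, 1.59, 2.85]), array([-0.02, -0.04, -0.  ])) (array([2.12, 1.59, 5.37]), array([-0.02, -0.04, -0.  ]))
```

{"name": "apply_moves", "arguments": {"targets": [[[0.4,0.3,0.2],[0,0,0]],[[1,0.8,0.7],[0,0,0]],[[1.7,1.3,1.4],[0,0,0]],[[2.1,1.6,2.3],[0,0,0]],[[2.12,1.59,3.2],[0,0,0]],[[2.12,1.59,4.1],[0,0,0]],[[2.12,1.59,4.8],[0,0,0]],[[2.12,1.59,5.2],[0,0,0]],[[2.12,1.59,5.37],[0,0,0]],[[2.12,1.59,5.37],[0,0,0]]]}}

```text
t: 7.53
eef_pos: [0.4783, 0.2566, 0.1065]
eef_rot: [-2.387, -2.035, -0.0]
force: [-1.0, 0.9, -1.1]
finger_gap: 0.454
```

{"name": "apply_moves", "arguments": {"targets": [[[0,0,0],[0,0,0]],[[0,0,0],[0,0,0]]]}}

```text
t: 7.7
eef_pos: [0.4795, 0.2572, 0.1086]
eef_rot: [-2.388, -2.037, -0.006]
force: [0.4, 1.0, 0.3]
finger_gap: 0.455
```

```bash
python3 - <<'E'
from h import *
from bench import env,optics
s=env.sense(); print(s["t"],s["eef_pos"],s["eef_rot"],place(s,(.479,.253),.107))
D={}
for n in ("wrist","top","side"): D[n]=optics.get_image(n)
D["s"]=s; pickle.dump(D,open("d4.pkl","wb"))
a=cv2.resize(D["side"]["color"][250:360,220:330],(480,480),interpolation=cv2.INTER_CUBIC)
b=D["wrist"]["color"][60:360,220:420]; b=cv2.resize(b,(320,480))
cv2.imwrite("pics/c4.png",np.hstack([a,b])[:,:,::-1])
E
```

```text
7.7 [0.47952524 0.25724775 0.10860511] [-2.38810858 -2.03720857 -0.00605938] (array([-0.04, -0.01,  0.06]), array([ 0.01, -0.05,  0.  ]))
```

View pics/c4.png

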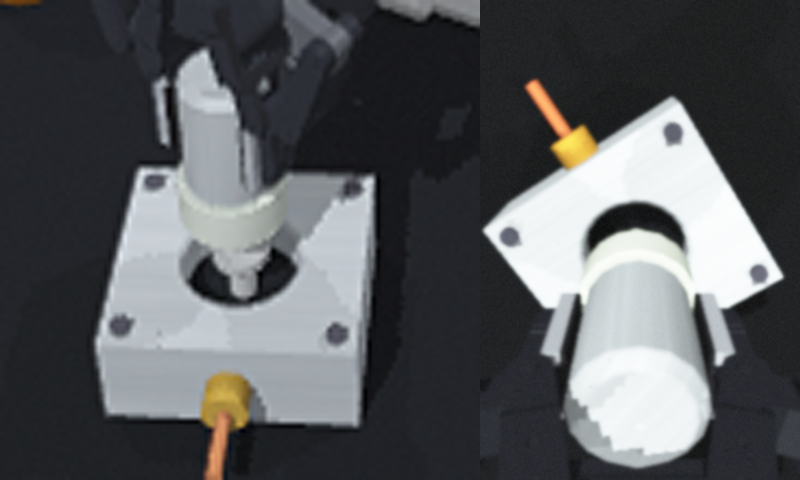

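The cartridge hangs over the pocket, collar at about (233,225) against the pocket at about (240,270) in the left crop. I check its centring with a fixed-radius circle fit in the side and wrist clouds.

```bash
python3 - <<'E'
from h import *
from scipy.optimize import least_squares
D=pickle.load(open("d4.pkl","rb")); s=D["s"]; v,u=np.mgrid[:400,:640]
w=D["wrist"]; K=w["camera_matrix"]; z=w["depth"]; M=w["mount"]; R=Rot.from_rotvec(s["eef_rot"]).as_matrix()
Pw=np.stack([(u-K[0,2])/K[0,0]*z,(v-K[1,2])/K[1,1]*z,z],-1)@M[:3,:3].T+M[:3,3]; Ww=Pw@R.T+s["eef_pos"]; Ww[z==0]=np.nan
exp=(s["eef_pos"]+R@np.array([-.0032,.0003,0]))[:2]; print("expected axis",exp)
for n,W,d in (("side",cloud(D["side"]),D["side"]),("wrist",Ww,w)):
    g=cv2.cvtColor(d["color"],cv2.COLOR_RGB2GRAY)
    r=np.hypot(W[...,0]-exp[0],W[...,1]-exp[1])
    for nm,lo,hi,rad in (("collar",.080,.094,.0235),("barrel",.104,.12,.02)):
        hsv=cv2.cvtColor(d["color"],cv2.COLOR_RGB2HSV)
        q=W[(W[...,2]>lo)&(W[...,2]<hi)&(r<.03)&(r>rad-.006)&(r<rad+.005)&(g>120)]
        f=least_squares(lambda c:np.hypot(*(q[:,:2]-c).T)-rad,exp,loss="soft_l1",f_scale=.001)
        print(n,nm,len(q),f.x.round(4),"rms",np.sqrt((f.fun**2).mean()).round(4))
    B=W[(abs(W[...,2]-.045)<.004)&(r<.085)&(g>130)]; print("block",len(B),rect(B))
E
```

```text
expected axis [0.47931719 0.25404049]
side collar 131 [0.4793 0.2534] rms 0.0009
side barrel 86 [0.4792 0.2531] rms 0.0008
block 1598 (array([478.1, 253.5]), array([110.2, 102.8]), 23.4)
wrist collar 521 [0.4794 0.254 ] rms 0.0002
wrist barrel 846 [0.4793 0.2537] rms 0.0006
block 9748 (array([478.6, 253.4]), array([110.3, 101. ]), 23.6)
```

All views agree within about 1 mm. I lower it into the pocket with a small correction, then press slowly.

{"name": "apply_moves", "arguments": {"targets": [[[-0.02,-0.03,0.2],[0,0,0]],[[-0.02,-0.03,0.4],[0,0,0]],[[-0.02,-0.03,0.6],[0,0,0]],[[-0.02,-0.03,0.8],[0,0,0]],[[-0.02,-0.03,0.95],[0,0,0]],[[-0.02,-0.03,1.1],[0,0,0]],[[-0.02,-0.03,1.25],[0,0,0]],[[-0.02,-0.03,1.35],[0,0,0]],[[-0.02,-0.03,1.4],[0,0,0]],[[-0.02,-0.03,1.4],[0,0,0]]]}}

```text
t: 8.68
eef_pos: [0.4774, 0.2568, 0.0718]
eef_rot: [-2.387, -2.037, -0.002]
force: [-0.1, 0.1, -1.5]
finger_gap: 0.453
```

{"name": "apply_moves", "arguments": {"targets": [[[0,0,0.05],[0,0,0]],[[0,0,0.1],[0,0,0]],[[0,0,0.15],[0,0,0]],[[0,0,0.2],[0,0,0]],[[0,0,0.25],[0,0,0]],[[0,0,0.25],[0,0,0]]]}}

```text
t: 9.18
eef_pos: [0.4777, 0.2569, 0.0662]
eef_rot: [-2.387, -2.037, -0.003]
force: [-1.8, -0.3, 3.8]
finger_gap: 0.456
```

The plunger is met: the force went from -1.5 to +3.8 N. About 8 mm remain.

{"name": "apply_moves", "arguments": {"targets": [[[0,0,0.04],[0,0,0]],[[0,0,0.08],[0,0,0]],[[0,0,0.12],[0,0,0]],[[0,0,0.16],[0,0,0]],[[0,0,0.2],[0,0,0]],[[0,0,0.24],[0,0,0]],[[0,0,0.24],[0,0,0]]]}}

```text
t: 9.77
eef_pos: [0.4778, 0.2569, 0.0603]
eef_rot: [-2.387, -2.037, -0.003]
force: [-3.0, 0.4, 6.1]
finger_gap: 0.456
```

{"name": "apply_moves", "arguments": {"targets": [[[0,0,0.02],[0,0,0]],[[0,0,0.04],[0,0,0]],[[0,0,0.06],[0,0,0]],[[0,0,0.06],[0,0,0]],[[0,0,0.06],[0,0,0]]]}}

```text
t: 10.18
eef_pos: [0.4778, 0.257, 0.059]
eef_rot: [-2.387, -2.037, -0.003]
force: [-1.8, 0.2, 8.3]
finger_gap: 0.456
```

{"name": "apply_moves", "arguments": {"targets": [[[0,0,0.02],[0,0,0]],[[0,0,0.04],[0,0,0]],[[0,0,0.06],[0,0,0]],[[0,0,0.06],[0,0,0]],[[0,0,0.06],[0,0,0]]]}}

```text
t: 10.6
eef_pos: [0.4779, 0.2571, 0.0581]
eef_rot: [-2.387, -2.037, -0.003]
force: [-4.5, -0.9, 13.1]
finger_gap: 0.455
```

{"name": "apply_moves", "arguments": {"targets": [[[0,0,0.02],[0,0,0]],[[0,0,0.04],[0,0,0]],[[0,0,0.06],[0,0,0]],[[0,0,0.06],[0,0,0]],[[0,0,0.06],[0,0,0]]]}}

```text
t: 11.02
eef_pos: [0.4779, 0.2573, 0.058]
eef_rot: [-2.387, -2.037, -0.004]
force: [-9.4, -1.8, 24.0]
finger_gap: 0.454
```

A hard stop: the force rose to 24 N with no further travel, and TCP z 0.058 matches the predicted home height. Last check of pose and picture.

```bash
python3 - <<'E'
from h import *
from scipy.optimize import least_squares
from bench import env,optics
s=env.sense(); print(s["t"],s["eef_pos"],s["force"],s["finger_gap"])
w=optics.get_image("wrist"); d=optics.get_image("side"); v,u=np.mgrid[:400,:640]
K=w["camera_matrix"]; z=w["depth"]; M=w["mount"]; R=Rot.from_rotvec(s["eef_rot"]).as_matrix(); print("tool z",R[:,2])
Ww=(np.stack([(u-K[0,2])/K[0,0]*z,(v-K[1,2])/K[1,1]*z,z],-1)@M[:3,:3].T+M[:3,3])@R.T+s["eef_pos"]; Ww[z==0]=np.nan
exp=np.array([.4786,.2535])
for n,W,im in (("side",cloud(d),d),("wrist",Ww,w)):
    g=cv2.cvtColor(im["color"],cv2.COLOR_RGB2GRAY); r=np.hypot(W[...,0]-exp[0],W[...,1]-exp[1])
    for lo,hi in ((.054,.072),(.072,.092)):
        q=W[(W[...,2]>lo)&(W[...,2]<hi)&(r>.015)&(r<.0245)&(g>120)]
        if len(q)<20: print(n,lo,len(q)); continue
        f=least_squares(lambda c:np.hypot(*(q[:,:2]-c).T)-.02,exp,loss="soft_l1",f_scale=.001); print(n,lo,len(q),f.x.round(4),np.sqrt((f.fun**2).mean()).round(4))
    B=W[(abs(W[...,2]-.045)<.004)&(r<.085)&(g>130)]; print("block",rect(B))
    c=W[(r<.014)&(W[...,2]>.09)&(W[...,2]<.12)&(g>120)]; print("cap z",len(c),np.percentile(c[:,2],[10,50,90]).round(4) if len(c) else "")
a=cv2.resize(d["color"][240:350,220:330],(480,480),interpolation=cv2.INTER_CUBIC); b=cv2.resize(w["color"][60:360,220:420],(320,480))
cv2.imwrite("pics/c5.png",np.hstack([a,b])[:,:,::-1])
E
```

```text
11.0167 [0.47793622 0.25730606 0.05799122] [-9.39321746 -1.83416992 24.02797106] 0.4536943684895984
tool z [-4.23420113e-04  4.00623027e-03 -9.99991885e-01]
side 0.054 82 [0.4779 0.2528] 0.0009
side 0.072 94 [0.4777 0.2528] 0.0008
block (array([477.8, 254.1]), array([110.2, 102. ]), 23.5)
cap z 51 [0.1042 0.1051 0.1063]
wrist 0.054 947 [0.4777 0.2536] 0.0004
wrist 0.072 1507 [0.4777 0.2535] 0.0003
block (array([478.3, 253.5]), array([110.8, 100.9]), 23.5)
cap z 2849 [0.1053 0.1059 0.1065]
```

View pics/c5.png

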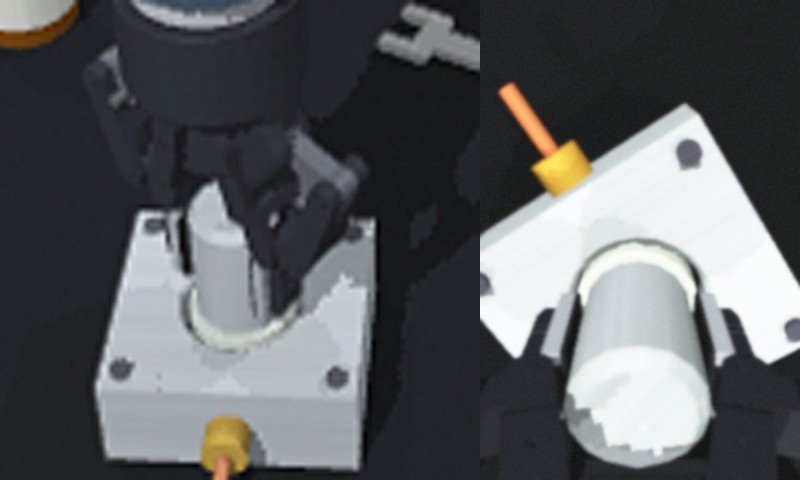

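The collar sits down in the pocket, with its top about flush with the block, and the bottle and spanner are where they were. Cap height 0.106 m is 26 + 80 mm, so it is home. I hold briefly to see that the force is steady.

{"name": "apply_moves", "arguments": {"targets": [[[0,0,0.02],[0,0,0]],[[0,0,0.02],[0,0,0]],[[0,0,0.02],[0,0,0]],[[0,0,0.02],[0,0,0]],[[0,0,0.02],[0,0,0]],[[0,0,0.02],[0,0,0]]]}}

```text
t: 11.62
eef_pos: [0.478, 0.2573, 0.058]
eef_rot: [-2.387, -2.038, -0.004]
force: [-11.4, -1.9, 29.3]
finger_gap: 0.454
```

```bash
python3 -c "
from bench import env
print(env.job_done()); s=env.sense(); print(s['t'],s['eef_pos'],s['force'])"
```

```text
the job is handed in; nothing more can be done
None
the job is handed in; nothing more can be done
```

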